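# Tip the slide-box lid over the board's edge

## Task

The white slide-box lid lies hollow side up on the worktop, where it gathers dust. With the fingertips only, push it up against the near edge of the grey board, then push it on against that edge until it tips up on edge and flips over onto the board, so that it ends lying flat on the board, hollow side down. Do not pinch, lift or carry it, and leave the bottles, lens can, cover-glass box and marker where they stand.

Things in the scene. Friction and masses are not known exactly. Their poses are not given: they have to be found in the camera images.
- lid: white square slide-box lid, 86 x 86 x 21 mm, an open tray with 2 mm walls and a closed face; loose, 25 to 50 g. Origin: centre of the closed face's outside (down, on the worktop, at the start). x and y run parallel to its sides; z points from closed face to open side (up at the start). It starts 25 to 65 mm short of the board's near edge, up to 0.3 rad out of square with it.
- lid_center (a point): middle of the same lid, half-way up its height (10.5 mm from its origin along its z axis)
- board: flat grey board screwed to the worktop (cannot move), 120 mm deep (x axis, pointing away from the robot), 200 mm wide (y axis), 8 mm thick, z up. Origin: centre of its underside, on the worktop. The lid is higher: its front wall stands 13 mm above the board when pushed against it, so the lid can be tipped up over the board's edge.
- board_edge (a point): middle of the board's near upper edge, the straight edge that faces the robot, 8 mm above the worktop; the edge runs 100 mm to either side along the board's y axis
- stain_bottle_red: small stain dropper bottle with red label, 33 mm wide, 92 mm high, loose bystander; origin at the centre of its foot
- stain_bottle_blue: small stain dropper bottle with blue label, 33 mm wide, 98 mm high, loose bystander; origin at the centre of its foot
- lens_can: black round lens can, 36 mm wide, 54 mm high, loose bystander; origin at the centre of its foot
- cover_glass_box: small blue and white cover-glass box, 34 x 46 x 18 mm, loose bystander left of the board; origin at the centre of its underside
- felt_marker: white felt marker with blue cap, 136 mm long, 16 mm thick, lying loose, bystander; origin under its middle
- post_foot (a point): fixed upright steel post of the bench frame, 45 x 52 mm, rising far above the arm from floor level, at the worktop's left corner; this point is on its axis at worktop height. The arm may start on the far side of it from the work and must then draw in towards its own base before it swings past. It stands at the same place each time.
Mind the look-alikes: they are no part of the job. What is shaped like the lid but purple is not meant.

How it is judged:
On the way, in this order (a step that is already met when the one before it is completed fails the run):
1. the lid is pushed up against the board's near edge, still flat on the worktop (x of lid_center in the frame of board above -0.111 m and angle between lid's own z axis and vertical below 0.5 rad and height (world z) of lid_center below 0.035 m), for 0.1 s.
2. the lid is tipped up at the board's edge (angle between lid's own z axis and vertical between 0.9 and 2 rad and x of lid_center in the frame of board between -0.12 and 0 m), for 0.05 s.
At the end, for the whole second after the job is handed in: the lid lies at rest hollow side down, flat on the board's top (within 0.08 rad, resting on the board and on nothing else), with its middle over the board and at least 10 mm inside its edges (angle between lid's own z axis and vertical above 3.06 rad and height (world z) of lid_center between 0.014 and 0.023 m and x of lid_center in the frame of board between -0.05 and 0.05 m and y of lid_center in the frame of board between -0.09 and 0.09 m and linear speed of lid below 0.01 m/s); the robot touches nothing.
It fails at once if the lid is lifted or carried clear of the worktop and board instead of being tipped on its edge (height (world z) of lid_center above 0.075 m or (angle between lid's own z axis and vertical below 0.35 rad and height (world z) of lid_center above 0.045 m) or (angle between lid's own z axis and vertical above 2.8 rad and height (world z) of lid_center above 0.055 m)).
It fails at once if a bystander is moved by more than 15 mm (distance of any of stain_bottle_red, stain_bottle_blue, lens_can, cover_glass_box, felt_marker from where it was at the start of the episode above 0.015 m).
It also fails if it takes over 64 s, if anything falls off the work surface, if the arm or the gripper's body presses on something with over 40 N, if the wrist force passes 120 N, or if a joint passes its speed limit or range.

## Robot

A 6-joint arm with a two-finger parallel gripper is mounted at the origin on a cart in front of the work surface, level with it; the furniture and walls round the work are solid. World frame = base frame: x ahead of the robot, y to its left, z up, the work surface at z = 0. Lengths are in m, angles in rad, forces in N, time in s.
With the tool pointing down it reaches from about 0.325 to 0.775 m from the base axis. Payload 5.5 kg.
Tool frame: the origin (TCP) lies between the finger pads; the fingertips stand arm.nose_length ahead of it and the grasp point (between the pads) lies 5 mm behind it (arm.nose_length is the distance from the TCP to the fingertips, in m); z points along the fingers, y is the line along which they close (so a half turn about z gives the same grasp; the last joint's range is limited). The gripper opens to 85 mm and grips with 20 to 120 N. Pads are 22 mm wide; open, the fingers measure 114 mm over their backs; the gripper's body (76 mm by 85 mm) begins 54 mm behind the grasp point. The pads swing forward as they close: fully open they stand 13 mm farther back than shut.
Start: joints at [1.262, 0.091, 1.231, -0, 1.82, -0.057], TCP at [0.149, 0.581, 0.245] pointing down, gripper open.
Joint ranges: [-2.87, 2.87], [-0.86, 2.18], [0.17, 2.46], [-1.51, 4.65], [0.06, 2.69], [-2.65, 2.65]. Speed limits (rad/s): [2.57, 2.57, 3.01, 3.14, 3.14, 3.14].

## Interface

Orientations are given as [roll, pitch, yaw] about the fixed x, y, z axes, in that order (R = Rz(yaw) Ry(pitch) Rx(roll)).
In Python, from cell import arm gives the robot as it stands.
- The arm moves only by the tool arm_command, never from a script. Its argument "targets" is text: rows parted by semicolons, each of 4 numbers parted by spaces: the shift along the world's x, y, z in m, then the turn about the world's z in rad. A call has exactly 10 rows; each row is the pose to reach, as a shift and turn from the pose commanded when the call began; what a row does not reach only later rows make up. A row lasts 1/10 s, in which the tool goes at most 50 mm and 8.59 degrees, less where a joint would pass 70% of its speed; a pose out of reach is approached as far as the arm can. A call with a gripper value outside its range is refused whole. "claw" is the gripper's target within -1 to 1 (shut at 1, half-way at 0, fully open at -1), set as the call begins (left out, the last holds). The fingers move at their own pace and stop on an object; "newtons" is the grip in N (left out, the last holds). Time passes only in rows, so rows that repeat a pose let the fingers close, or fill a call up. It gives the time, the measured TCP pose, the force, the opening and the grip force at its end, in the units of the state.
- arm.observe(): the state, without advancing time (a new reading comes with each control period).
- arm.capture(name): name is "scene" or "top" or "wrist"; returns the picture (420x560x3 uint8, red, green, blue); there is no depth.
- arm.camera_model(name): a dict with "vertical_fov" (degrees; the focal length in pixels is half the picture's height over the tangent of half this angle, whatever the lens; pixels are square), "cx", "cy" (the principal point, pixels), "dist_coeffs" ([k1, k2, p1, p2, k3] as OpenCV has them; the pictures are not rectified), "extrinsics" (4x4, takes a point from camera to world coordinates). Camera axes: x right, y up, looking along -z (the intrinsics and any distortion apply to the point x, -y, -z); pixel columns grow to the right and rows downward; lengths in m; the calibration is good to about 2 mm. A picture is of the moment at which its call begins: read the wrist's pose just before it. camera_model takes no time and is no camera call; for the wrist camera it gives the pose at the moment of the call.
- arm.hand_in(): hands the job in; it is judged then, once.
The state is a dict: "clock": time; "qpos": joint angles; "joint_vel": joint speeds; "tau": joint torques, N m; "tool_pos": TCP position; "tcp_rot": TCP orientation; "force": force on the tool from outside, world axes, zero at the start; "wrist_torque": the same for the moment, N m; "finger_gap": opening from 0.0 (shut) to 1.0 (fully open); "grip_force": force on a finger pad.
Only numpy, scipy, OpenCV 4.12 (cv2) and the standard library are available. Lean on these libraries where they do the work, as an engineer would, in place of code of your own. Each camera call takes 0.05 s, during which the arm holds its last target. There are 200 camera calls.

## Working session

There is one attempt and no reset: what is moved stays moved. The work goes in short steps, Python scripts to look and compute and a tool call to move; the robot and the scene stay as the last step left them, time stands still between calls to the robot, and variables do not carry over. Pictures are saved under pics/ and viewed, at most 10 in all, crops included, and the job is handed in when it is done.

Besides the shell and the picture viewer there is one more tool, called after "Call:" as name(argument=value, ...) on one line, values as JSON. arm_command: Moves the arm, as the interface text tells. Its arguments: {"type":"object","properties":{"targets":{"type":"string"},"claw":{"type":"number"},"newtons":{"type":"number"}},"required":["targets"]}

```bash
mkdir -p pics; ls; cat > h.py <<'E'
import numpy as np, cv2
from cell import arm
def model(n):
    m=arm.camera_model(n); f=210/np.tan(np.radians(m['vertical_fov'])/2)
    K=np.array([[f,0,m['cx']],[0,f,m['cy']],[0,0,1]]); return K,np.array(m['dist_coeffs'],float),np.array(m['extrinsics'])
def ray(px,mod,z=0.):
    K,d,E=mod; p=cv2.undistortPoints(np.array(px,float).reshape(-1,1,2),K,d).reshape(-1,2)
    v=np.c_[p[:,0],-p[:,1],-np.ones(len(p))]@E[:3,:3].T; o=E[:3,3]
    return o+v*((z-o[2])/v[:,2])[:,None]
def save(n,f,crop=None,s=1):
    im=arm.capture(n); cv2.imwrite(f,im[...,::-1]); return im
E
python3 - <<'E'
from h import *
print(arm.nose_length,arm.observe())
for n in('scene','top'):
    save(n,f'pics/{n}0.png'); print(n,model(n)[2].round(3).tolist())
E
```

```text
pics
0.014 {'clock': 0.0, 'qpos': array([ 1.26229914e+00,  9.18701673e-02,  1.23191926e+00, -9.07662507e-06,
        1.81974883e+00, -5.67103474e-02]), 'joint_vel': array([-0.00097663, -0.00034971, -0.00031792,  0.00133279, -0.00195817,
        0.00111865]), 'tau': array([-1.49682967e-05, -4.58758307e+01, -4.18008149e+01, -1.80674938e-04,
        1.20003961e-02, -3.44425096e-06]), 'tool_pos': array([0.14941616, 0.58084235, 0.2441252 ]), 'tcp_rot': array([-3.13964968e+00, -1.01489615e-04,  2.88980349e+00]), 'force': array([ 0.06968415,  0.80979095, -0.12716061]), 'wrist_torque': array([-0.02417408,  0.00258518,  0.02290217]), 'grip_force': 0.0, 'finger_gap': 0.9999276578898185}
scene [[0.892, 0.319, -0.322, 0.019], [-0.452, 0.599, -0.661, -1.198], [-0.018, 0.735, 0.678, 0.997], [0.0, 0.0, 0.0, 1.0]]
top [[-0.005, 0.998, -0.06, 0.394], [-1.0, -0.004, 0.016, -0.263], [0.016, 0.06, 0.998, 1.241], [0.0, 0.0, 0.0, 1.0]]
```

View pics/top0.png

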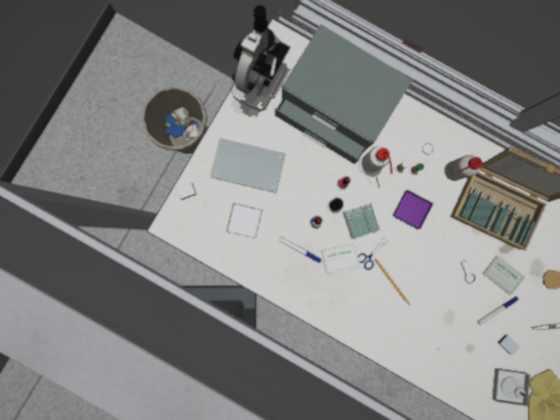

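View pics/scene0.png

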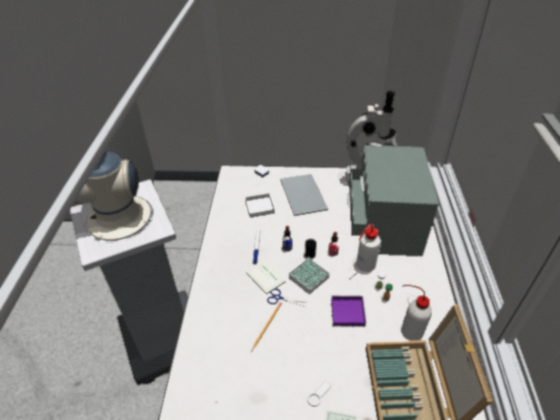

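The candidates for the lid are the white hollow tray at top (245,221) and the purple one at (412,209). The white one sits near the board at (248,165), so it fits; the purple one is the decoy. Next I measure and enlarge a crop.

```bash
python3 - <<'E'
from h import *
im=cv2.imread('pics/top0.png'); c=im[120:280,140:360]
cv2.imwrite('pics/crop.png',cv2.resize(c,None,fx=3.6,fy=3.6,interpolation=cv2.INTER_CUBIC))
s=cv2.imread('pics/scene0.png')[150:270,230:350]
cv2.imwrite('pics/crops.png',cv2.resize(s,None,fx=5,fy=5,interpolation=cv2.INTER_CUBIC))
m=model('top'); print(m[0],m[1])
hsv=cv2.cvtColor(im,cv2.COLOR_BGR2HSV)
print(im[165,248],im[221,245],im[205,225], im[240,290])
# board: grey
g=((hsv[...,2]<185)&(hsv[...,2]>110)).astype(np.uint8)*255
n,l,st,ce=cv2.connectedComponentsWithStats(g); k=l[165,248]; print(st[k])
cn=cv2.findContours((l==k).astype(np.uint8),0,1)[0][0]; b=cv2.boxPoints(cv2.minAreaRect(cn)); print(b, ray(b,m,.008).round(4))
for px,z in(((245,221),.01),((155,230),0),((188,191),.018),((300,250),.008),((316,222),0),((336,205),0),((344,182),0)): print(px,ray([px],m,z).round(3))
E
```

```text
[[419.46924639   0.         280.07921367]
 [  0.         419.46924639 211.75531939]
 [  0.           0.           1.        ]] [0.03168901 0.         0.         0.         0.        ]
[168 165 159] [205 202 201] [199 202 201] [192 194 194]
[ 210  138   76   56 2876]
[[208.9395  177.58548]
 [218.74284 136.73828]
 [285.9516  152.86838]
 [276.14825 193.71558]] [[ 0.5699 -0.0734  0.008 ]
 [ 0.6917 -0.1019  0.008 ]
 [ 0.6431 -0.301   0.008 ]
 [ 0.5215 -0.2713  0.008 ]]
(245, 221) [[ 0.441 -0.18   0.01 ]]
(155, 230) [[0.417 0.085 0.   ]]
(188, 191) [[ 0.529 -0.014  0.018]]
(300, 250) [[ 0.356 -0.34   0.008]]
(316, 222) [[ 0.438 -0.389  0.   ]]
(336, 205) [[ 0.488 -0.449  0.   ]]
(344, 182) [[ 0.557 -0.474  0.   ]]
```

View pics/crop.png

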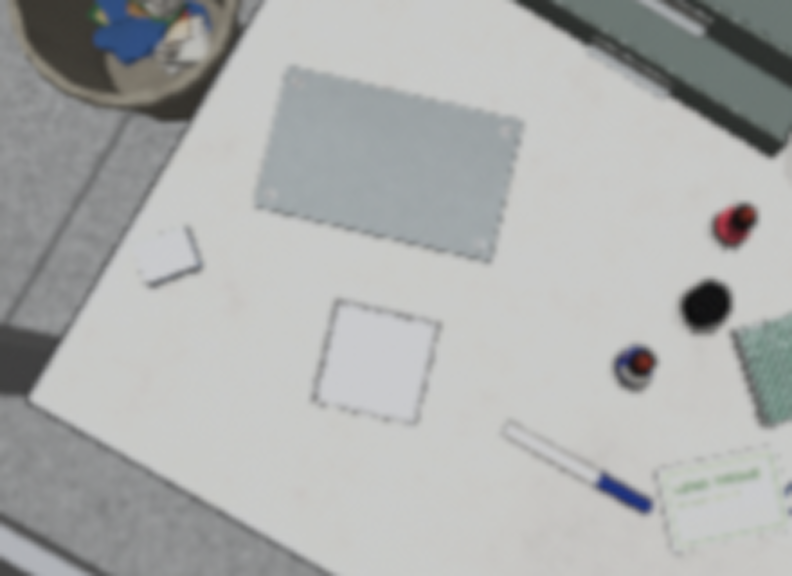

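View pics/crops.png

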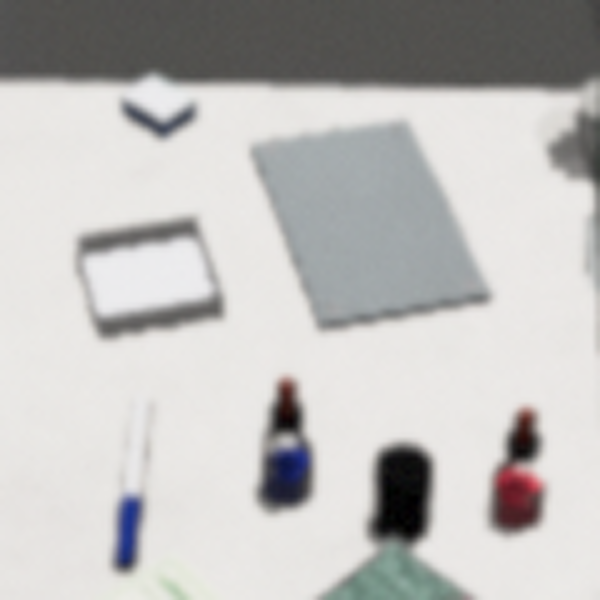

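The enlarged crop shows the white tray with dark rim, corners at crop (337,300), (440,323), (417,422) and (314,402). It is open side up and almost square to the board's near edge, which runs from (255,207) to (490,262). That confirms it as the lid. The post shows at the left, around crop (30,362).

```bash
python3 - <<'E'
from h import *
m=model('top')
def tp(c): return np.array(c,float)/3.6+[140,120]-.36
lid=ray(tp([(337,300),(440,323),(417,422),(314,402)]),m,.021)
bd=ray(tp([(289,66),(524,122),(490,262),(255,207)]),m,.008)
R=lambda p,q:np.linalg.norm(p-q)
print('lid',lid.round(4).tolist(),[R(lid[i],lid[(i+1)%4]).round(4) for i in range(4)])
print('bd',bd.round(4).tolist(),[R(bd[i],bd[(i+1)%4]).round(4) for i in range(4)])
c=bd[:,:2].mean(0); y=(bd[0]-bd[1]+bd[3]-bd[2])[:2]; x=(bd[0]-bd[3]+bd[1]-bd[2])[:2]
yaw=(np.arctan2(x[1],x[0])*120+(np.arctan2(y[1],y[0])-np.pi/2)*200)/320
ax=np.array([np.cos(yaw),np.sin(yaw)]); ay=np.array([-ax[1],ax[0]])
print('board c,yaw',c,yaw); L=lid[:,:2]-c; print('lid in board',np.c_[L@ax,L@ay].round(4).tolist(), (L.mean(0)@ax,L.mean(0)@ay))
lx=(lid[0]-lid[3]+lid[1]-lid[2]);print('lid yaw',np.arctan2(lx[1],lx[0]))
for p in [(300,250),(281,239),(319,261)]: 
    q=ray([p],m,.008)[0,:2]-c; print('marker',q@ax,q@ay)
print('table corner/post',ray(tp([(30,400),(60,335),(60,390)]),m,0).round(3))
K,d,E=model('scene')
P=np.array([[.444,.105,0],[.444,.105,.6],[.149,.581,.245],[.149,.581,.5],[0,0,0],[.42,.1,0]])
Q=(P-E[:3,3])@E[:3,:3]; Q=Q*[1,-1,-1]
print(cv2.projectPoints(Q,np.zeros(3),np.zeros(3),K,d)[0].reshape(-1,2).round())
im=cv2.imread('pics/scene0.png')[0:240,40:300]
im=np.clip(im.astype(float)*2,0,255).astype(np.uint8)
a=cv2.resize(im,None,fx=1.5,fy=1.5)
t=np.clip(cv2.imread('pics/top0.png')[130:370,0:260].astype(float)*2,0,255).astype(np.uint8)
w=arm.capture('wrist')[...,::-1]; 
cv2.imwrite('pics/p.png',np.hstack([a,cv2.resize(t,None,fx=1.5,fy=1.5)]))
E
```

```text
lid [[0.4935, -0.1462, 0.021], [0.4745, -0.2294, 0.021], [0.3946, -0.2106, 0.021], [0.4112, -0.1278, 0.021]] [np.float64(0.0853), np.float64(0.082), np.float64(0.0845), np.float64(0.0843)]
bd [[0.688, -0.1054, 0.008], [0.6412, -0.2988, 0.008], [0.5253, -0.2702, 0.008], [0.5712, -0.0779, 0.008]] [np.float64(0.199), np.float64(0.1193), np.float64(0.1977), np.float64(0.12)]
board c,yaw [ 0.6064338  -0.18805841] -0.23634579340662495
lid in board [[-0.1196, 0.0143], [-0.1186, -0.0711], [-0.2006, -0.0716], [-0.2039, 0.0128]] (np.float64(-0.16068873195247452), np.float64(-0.02888219880680115))
lid yaw -0.2249229756454225
marker -0.2082836026505107 -0.20687507839188635
marker -0.18972276629342522 -0.14530512724714134
marker -0.2267859248031848 -0.2682914290185123
table corner/post [[0.414 0.105 0.   ]
 [0.467 0.081 0.   ]
 [0.422 0.081 0.   ]]
[[229. 163.]
 [210.   0.]
 [111.  73.]
 [ 94.   9.]
 [119. 217.]
 [223. 166.]]
```

View pics/p.png

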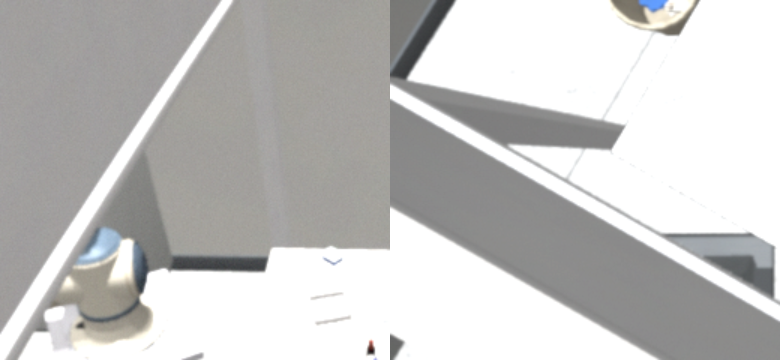

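The lid's centre is at board-frame (-0.161, -0.029), about 58 mm short of the edge and square to within 0.01 rad. The measured sizes match those given. The post is at about (0.45, 0.11), so I draw the arm in first.

Call:
arm_command(targets="-0.006 -0.025 0 0.05; -0.013 -0.05 0 0.1; -0.02 -0.077 0 0.15; -0.026 -0.102 0 0.2; -0.033 -0.128 0 0.25; -0.04 -0.154 0 0.3; -0.046 -0.18 0 0.35; -0.053 -0.205 0 0.4; -0.06 -0.23 0 0.45; -0.066 -0.256 0 0.45", claw=0)

```text
clock: 1.15
tool_pos: [0.0831, 0.324, 0.245]
tcp_rot: [-3.141, -0.0, -2.942]
force: [0.0, 0.7, 0.6]
finger_gap: 0.499
grip_force: 0.0
```

Call:
arm_command(targets="0.032 -0.01 0 0; 0.063 -0.023 0 0; 0.092 -0.04 0 0; 0.12 -0.058 0 0; 0.146 -0.08 0 0; 0.169 -0.104 0 0; 0.19 -0.13 0 0; 0.208 -0.159 0 0; 0.223 -0.188 0 0; 0.235 -0.22 0 0")

```text
clock: 2.15
tool_pos: [0.3189, 0.1039, 0.2449]
tcp_rot: [3.142, -0.0, -2.943]
force: [0.3, 0.2, 0.1]
finger_gap: 0.501
grip_force: 0.0
```

Call:
arm_command(targets="0.009 -0.032 0 0; 0.015 -0.065 0 0; 0.017 -0.098 0 0; 0.016 -0.132 0 -0.05; 0.012 -0.165 0 -0.15; 0.007 -0.2 0 -0.25; 0.02 -0.23 0 -0.35; 0.035 -0.25 -0.03 -0.435; 0.047 -0.265 -0.06 -0.435; 0.047 -0.265 -0.09 -0.435")

```text
clock: 3.15
tool_pos: [0.3659, -0.1614, 0.1536]
tcp_rot: [-3.141, -0.001, 2.903]
force: [-0.0, -0.4, -0.1]
finger_gap: 0.502
grip_force: 0.0
```

```bash
python3 - <<'E'
from h import *
o=arm.observe(); print(arm.nose_length,o['tool_pos'],o['tcp_rot'],o['force'])
t=save('top','pics/top1.png'); w=save('wrist','pics/w1.png')
cv2.imwrite('pics/tw1.png',np.hstack([cv2.resize(t[130:270,170:310,::-1],(400,400)),cv2.resize(w[...,::-1],(400,300))if 0 else cv2.copyMakeBorder(cv2.resize(w[...,::-1],(400,300)),0,100,0,0,0)]))
E
```

```text
0.014 [ 0.36586652 -0.16140172  0.15362856] [-3.14141677e+00 -5.86875081e-04  2.90257579e+00] [-0.04844263 -0.42485784 -0.11999661]
```

View pics/tw1.png

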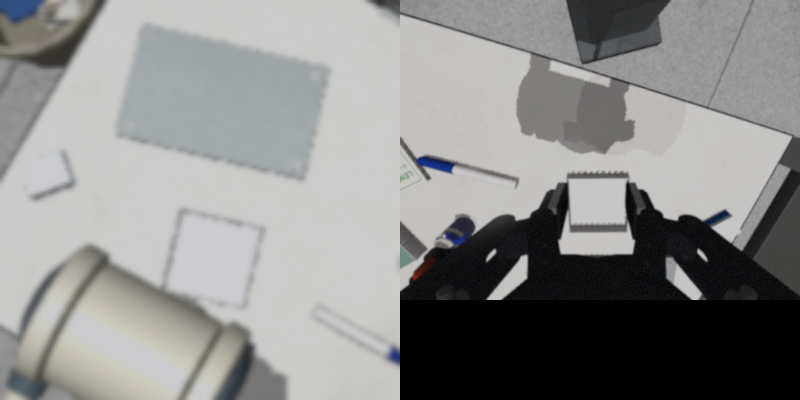

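The wrist view shows the lid centred between the fingers, with the tips behind it. I go down, then push.

Call:
arm_command(targets="0 0 -0.035 0.003; 0 0 -0.07 0.003; 0 0 -0.1 0.003; 0 0 -0.12 0.003; 0 0 -0.133 0.003; 0 0 -0.133 0.003; 0.01 -0.002 -0.133 0.003; 0.02 -0.005 -0.133 0.003; 0.029 -0.007 -0.133 0.003; 0.039 -0.009 -0.133 0.003")

```text
clock: 4.25
tool_pos: [0.4058, -0.1694, 0.0241]
tcp_rot: [-3.141, 0.002, 2.908]
force: [-0.5, -0.5, 0.5]
finger_gap: 0.503
grip_force: 0.1
```

Call:
arm_command(targets="0.007 -0.002 0 0; 0.014 -0.003 0 0; 0.02 -0.005 0 0; 0.025 -0.006 0 0; 0.029 -0.007 0 0; 0.032 -0.008 0 0; 0.034 -0.008 0 0; 0.036 -0.009 0 0; 0.037 -0.009 0 0; 0.037 -0.009 0 0")

```text
clock: 5.25
tool_pos: [0.4415, -0.1779, 0.0223]
tcp_rot: [3.142, 0.0, 2.908]
force: [1.3, -0.0, 0.3]
finger_gap: 0.499
grip_force: 0.0
```

```bash
python3 - <<'E'
from h import *
o=arm.observe(); print(arm.nose_length,o['tool_pos'],o['tcp_rot'],o['force'])
s=save('scene','pics/s2.png'); w=save('wrist','pics/w2.png')
cv2.imwrite('pics/sw2.png',np.hstack([cv2.resize(s[140:260,220:340,::-1],(400,400),interpolation=cv2.INTER_CUBIC),cv2.copyMakeBorder(cv2.resize(w[...,::-1],(400,300)),0,100,0,0,0)]))
E
```

```text
0.014 [ 0.44154621 -0.17792786  0.02227473] [3.14158184e+00 2.36042780e-05 2.90777657e+00] [ 1.34867996 -0.02096161  0.31315636]
```

View pics/sw2.png

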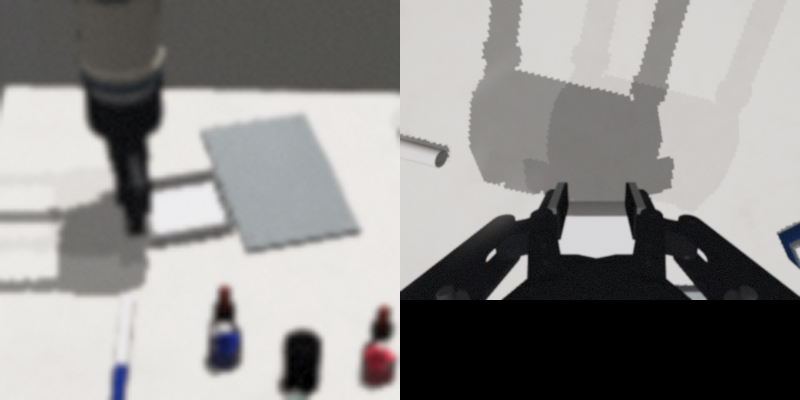

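Call:
arm_command(targets="0.001 0 0 0; 0.002 0 0 0; 0.003 -0.001 0 0; 0.004 -0.001 0 0; 0.005 -0.001 0 0; 0.006 -0.001 0 0; 0.007 -0.002 0 0; 0.008 -0.002 0 0; 0.008 -0.002 0 0; 0.008 -0.002 0 0")

```text
clock: 6.35
tool_pos: [0.4468, -0.179, 0.022]
tcp_rot: [3.141, -0.008, 2.908]
force: [-13.0, 3.7, 9.6]
finger_gap: 0.501
grip_force: 7.0
```

Call:
arm_command(targets="0 0 0.003 0; 0 0 0.006 0; 0.001 0 0.009 0; 0.001 0 0.012 0; 0.001 0 0.015 0; 0.002 0 0.018 0; 0.003 -0.001 0.021 0; 0.003 -0.001 0.024 0; 0.004 -0.001 0.027 0; 0.005 -0.001 0.03 0")

```text
clock: 7.35
tool_pos: [0.4542, -0.1808, 0.0524]
tcp_rot: [-3.142, -0.001, 2.908]
force: [-4.4, 0.1, 0.9]
finger_gap: 0.497
grip_force: 2.3
```

```bash
python3 - <<'E'
from h import *
s=save('scene','pics/s3.png'); w=save('wrist','pics/w3.png')
cv2.imwrite('pics/sw3.png',np.hstack([cv2.resize(s[160:240,240:320,::-1],(400,400),interpolation=cv2.INTER_CUBIC),cv2.copyMakeBorder(cv2.resize(w[...,::-1],(400,300)),0,100,0,0,0)]))
E
```

```text
(no output)
```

View pics/sw3.png

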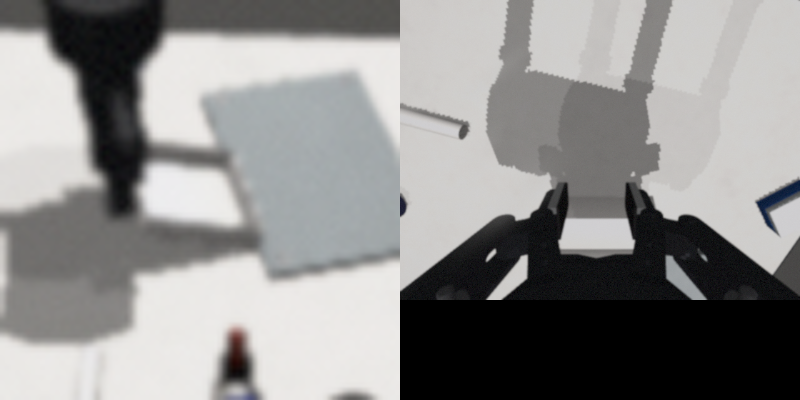

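The lid's rear edge rides up with the fingers: the shadow under it is a wedge and its front edge stays at the board. I carry on along the arc.

Call:
arm_command(targets="0.003 -0.001 0.003 0; 0.005 -0.001 0.006 0; 0.006 -0.001 0.0085 0; 0.008 -0.002 0.011 0; 0.009 -0.002 0.0135 0; 0.011 -0.003 0.016 0; 0.013 -0.003 0.0185 0; 0.015 -0.004 0.021 0; 0.017 -0.004 0.0235 0; 0.02 -0.005 0.0255 0")

```text
clock: 8.45
tool_pos: [0.4734, -0.1856, 0.0797]
tcp_rot: [-3.141, -0.003, 2.908]
force: [-17.0, 5.2, 17.3]
finger_gap: 0.497
grip_force: 12.1
```

```bash
python3 - <<'E'
from h import *
s=save('scene','pics/s4.png'); w=save('wrist','pics/w4.png')
cv2.imwrite('pics/sw4.png',np.hstack([cv2.resize(s[160:240,240:320,::-1],(400,400),interpolation=cv2.INTER_CUBIC),cv2.copyMakeBorder(cv2.resize(w[...,::-1],(400,300)),0,100,0,0,0)]))
E
```

```text
(no output)
```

View pics/sw4.png

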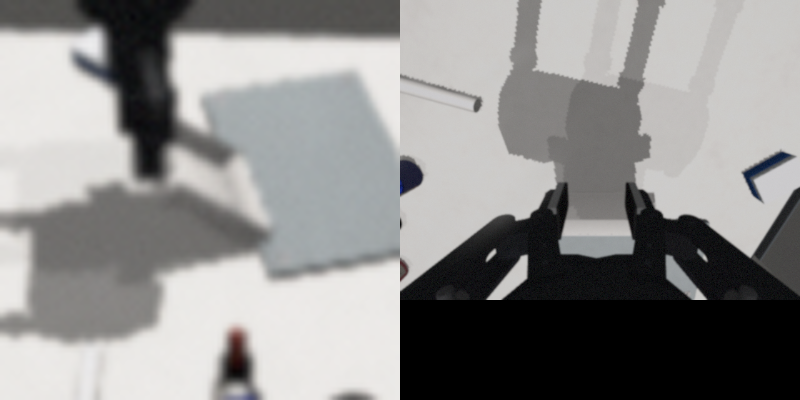

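Call:
arm_command(targets="0 0 0.005 0; 0.003 -0.001 0.0085 0; 0.007 -0.002 0.012 0; 0.011 -0.003 0.015 0; 0.015 -0.004 0.018 0; 0.02 -0.005 0.02 0; 0.024 -0.006 0.0225 0; 0.029 -0.007 0.0245 0; 0.034 -0.008 0.0265 0; 0.039 -0.009 0.028 0")

```text
clock: 9.55
tool_pos: [0.5139, -0.195, 0.1059]
tcp_rot: [3.142, -0.0, 2.908]
force: [-0.3, 0.3, 0.3]
finger_gap: 0.496
grip_force: 0.0
```

```bash
python3 - <<'E'
from h import *
s=save('scene','pics/s5.png'); w=save('wrist','pics/w5.png')
cv2.imwrite('pics/sw5.png',np.hstack([cv2.resize(s[160:240,240:320,::-1],(400,400),interpolation=cv2.INTER_CUBIC),cv2.copyMakeBorder(cv2.resize(w[...,::-1],(400,300)),0,100,0,0,0)]))
E
```

```text
(no output)
```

View pics/sw5.png

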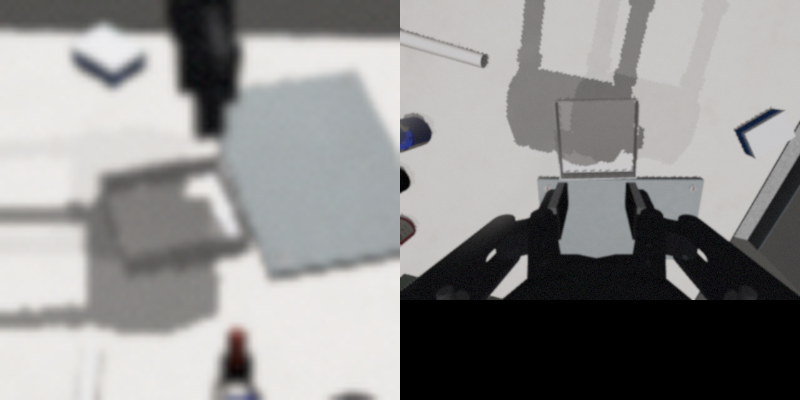

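The lid fell back flat beside the board. The tips sat mid-height on the rear wall, so they slid off over it as it sloped. I'll back off and start again with the tips right at the worktop.

Call:
arm_command(targets="-0.01 0.002 0.01 0; -0.03 0.007 0.02 0; -0.05 0.012 0.025 0; -0.07 0.017 0.025 0; -0.09 0.022 0.025 0; -0.11 0.026 0.025 0; -0.126 0.03 0.01 0; -0.126 0.03 -0.02 0; -0.126 0.03 -0.05 0; -0.126 0.03 -0.08 0")

```text
clock: 10.65
tool_pos: [0.3874, -0.1649, 0.025]
tcp_rot: [-3.141, 0.001, 2.908]
force: [0.4, -0.3, 0.4]
finger_gap: 0.503
grip_force: 0.0
```

```bash
python3 - <<'E'
from h import *
o=arm.observe(); print(o['tool_pos'],o['force'])
im=arm.capture('top')[...,::-1]; cv2.imwrite('pics/t6.png',im)
m=model('top'); c=np.array([.6064,-.1881]); yaw=-.2363
ax=np.array([np.cos(yaw),np.sin(yaw)]); ay=np.array([-ax[1],ax[0]])
# rectify: board-frame metric map at z=.021, 1px=1mm ; sample grey profile
K,d,E=m
def prof(xs,ys,z):
    P=np.array([[*(c+ax*x+ay*y),z] for x in xs for y in ys]); Q=(P-E[:3,3])@E[:3,:3]*[1,-1,-1]
    p=cv2.projectPoints(Q,np.zeros(3),np.zeros(3),K,d)[0].reshape(-1,2).astype(np.float32)
    g=cv2.cvtColor(im,cv2.COLOR_BGR2GRAY)
    return cv2.remap(g,p[:,0].reshape(len(xs),-1),p[:,1].reshape(len(xs),-1),cv2.INTER_LINEAR)
xs=np.arange(-.18,-.04,.004)
for y0 in(-.06,-.03,0): print(y0,list(zip((xs*1000).astype(int).tolist(),prof(xs,np.arange(y0-.008,y0+.008,.002),.021).mean(1).astype(int).tolist())))
ys=np.arange(-.09,.04,.004); 
for x0 in(-.12,-.085):print(x0,list(zip((ys*1000).astype(int).tolist(),prof(np.arange(x0-.008,x0+.008,.002),ys,.021).mean(0).astype(int).tolist())))
E
```

```text
[ 0.38738966 -0.16492095  0.02501978] [ 0.43096351 -0.34434953  0.36042307]
-0.06 [(-180, 199), (-176, 203), (-172, 204), (-167, 204), (-163, 204), (-159, 203), (-155, 194), (-151, 173), (-147, 189), (-143, 201), (-139, 202), (-135, 201), (-131, 201), (-127, 201), (-123, 201), (-119, 201), (-115, 201), (-111, 201), (-107, 201), (-103, 201), (-99, 202), (-95, 202), (-91, 200), (-87, 201), (-83, 200), (-79, 199), (-75, 199), (-71, 191), (-67, 166), (-63, 161), (-59, 157), (-55, 164), (-51, 167), (-47, 167), (-43, 167)]
-0.03 [(-180, 149), (-176, 190), (-172, 202), (-167, 202), (-163, 202), (-159, 201), (-155, 188), (-151, 168), (-147, 191), (-143, 203), (-139, 204), (-135, 204), (-131, 204), (-127, 204), (-123, 204), (-119, 204), (-115, 204), (-111, 204), (-107, 204), (-103, 204), (-99, 204), (-95, 204), (-91, 204), (-87, 204), (-83, 204), (-79, 204), (-75, 202), (-71, 188), (-67, 161), (-63, 166), (-59, 154), (-55, 163), (-51, 166), (-47, 167), (-43, 167)]
0 [(-180, 130), (-176, 122), (-172, 151), (-167, 190), (-163, 202), (-159, 201), (-155, 184), (-151, 177), (-147, 198), (-143, 203
[... 389 characters left out ...]
), (-65, 197), (-61, 204), (-57, 204), (-53, 204), (-49, 204), (-45, 204), (-41, 204), (-37, 204), (-33, 204), (-29, 204), (-25, 204), (-21, 204), (-17, 204), (-13, 204), (-9, 204), (-5, 204), (-1, 204), (2, 204), (6, 202), (10, 184), (14, 167), (18, 192), (22, 202), (26, 203), (30, 203), (34, 203), (38, 203)]
-0.085 [(-90, 202), (-86, 203), (-81, 203), (-77, 202), (-73, 192), (-69, 177), (-65, 194), (-61, 203), (-57, 204), (-53, 204), (-49, 204), (-45, 204), (-41, 204), (-37, 204), (-33, 204), (-29, 204), (-25, 204), (-21, 204), (-17, 204), (-13, 203), (-9, 204), (-5, 204), (-1, 204), (2, 204), (6, 203), (10, 194), (14, 171), (18, 187), (22, 202), (26, 203), (30, 203), (34, 203), (38, 204)]
```

Call:
arm_command(targets="0 0 -0.002 0; 0 0 -0.004 0; 0 0 -0.006 0; 0 0 -0.007 0; 0 0 -0.008 0; 0 0 -0.009 0; 0 0 -0.01 0; 0 0 -0.011 0; 0 0 -0.011 0; 0 0 -0.011 0")

```text
clock: 11.7
tool_pos: [0.3875, -0.1649, 0.0147]
tcp_rot: [3.142, -0.0, 2.908]
force: [0.2, 0.3, -0.2]
finger_gap: 0.503
grip_force: 0.0
```

Call:
arm_command(targets="0 0 -0.001 0; 0 0 -0.002 0; 0 0 -0.003 0; 0 0 -0.004 0; 0 0 -0.005 0; 0 0 -0.005 0; 0 0 -0.005 0; 0 0 -0.005 0; 0 0 -0.005 0; 0 0 -0.005 0")

```text
clock: 12.7
tool_pos: [0.3875, -0.1649, 0.0121]
tcp_rot: [-3.142, -0.0, 2.908]
force: [-8.3, 5.0, 16.2]
finger_gap: 0.498
grip_force: 8.0
```

Table contact is at TCP z≈0.012, so the tips are 12 mm below the TCP; the last push was about 10 mm up the wall. This time I use tips about 1.5 mm up, preloaded against the board, on an arc about the edge.

Call:
arm_command(targets="0 0 0.004 0; 0 0 0.004 0; 0.01 -0.002 0.004 0; 0.02 -0.005 0.004 0; 0.03 -0.007 0.004 0; 0.04 -0.009 0.004 0; 0.048 -0.011 0.004 0; 0.053 -0.012 0.004 0; 0.056 -0.013 0.004 0; 0.056 -0.013 0.004 0")

```text
clock: 13.7
tool_pos: [0.4436, -0.1779, 0.0137]
tcp_rot: [3.142, -0.0, 2.908]
force: [0.2, 0.8, 0.7]
finger_gap: 0.502
grip_force: 0.0
```

Call:
arm_command(targets="0.001 0 0 0; 0.002 0 0 0; 0.003 -0.001 0 0; 0.004 -0.001 0 0; 0.005 -0.001 0 0; 0.006 -0.001 0 0; 0.007 -0.002 0 0; 0.0075 -0.002 0 0; 0.0075 -0.002 0 0; 0.0075 -0.002 0 0")

```text
clock: 14.7
tool_pos: [0.4468, -0.1789, 0.0136]
tcp_rot: [3.141, -0.011, 2.907]
force: [-20.8, 5.9, 14.5]
finger_gap: 0.498
grip_force: 10.8
```

Call:
arm_command(targets="0 0 0.004 0; 0 0 0.008 0; 0 0 0.0125 0; 0 0 0.0165 0; 0.001 0 0.0205 0; 0.002 0 0.025 0; 0.003 -0.001 0.029 0; 0.004 -0.001 0.033 0; 0.0055 -0.001 0.037 0; 0.007 -0.002 0.0405 0")

```text
clock: 15.7
tool_pos: [0.4553, -0.1811, 0.0537]
tcp_rot: [3.141, -0.008, 2.908]
force: [-12.2, 3.9, 5.6]
finger_gap: 0.502
grip_force: 6.8
```

```bash
python3 - <<'E'
from h import *
# lid visible? compare scene crop brightness with earlier states
b=arm.capture('scene')[160:240,240:320].astype(float); cv2.imwrite('pics/s6.png',b[...,::-1])
for n in('s2','s3','s4','s5'):
    a=cv2.imread(f'pics/{n}.png')[160:240,240:320,::-1].astype(float); print(n,np.abs(a-b).mean().round(2))
w=arm.capture('wrist').astype(float)
for n in('w2','w3','w4','w5'): print(n,np.abs(cv2.imread(f'pics/{n}.png')[200:360,200:360,::-1].astype(float)-w[200:360,200:360]).mean().round(2), cv2.imread(f'pics/{n}.png',0)[260:360:6,275].tolist())
print(w[260:360:6,275].mean(1).astype(int).tolist())
E
```

```text
s2 19.58
s3 3.55
s4 19.08
s5 33.76
w2 18.84 [118, 118, 122, 124, 92, 99, 101, 157, 215, 215, 215, 215, 215, 214, 215, 215, 215]
w3 10.24 [113, 115, 115, 101, 107, 110, 111, 113, 204, 206, 206, 207, 206, 206, 205, 123, 129]
w4 15.17 [110, 111, 116, 112, 118, 119, 120, 123, 160, 181, 189, 195, 157, 153, 156, 153, 156]
w5 30.43 [153, 156, 153, 153, 153, 153, 152, 152, 151, 151, 154, 153, 152, 153, 150, 151, 152]
[116, 112, 116, 116, 114, 107, 107, 113, 115, 116, 128, 205, 203, 201, 199, 137, 150][ WARN:0@1.755] global loadsave.cpp:1063 imwrite_ Unsupported depth image for selected encoder is fallbacked to CV_8U.
```

The lid is held tilted at about 0.5 rad with roughly 13 N along the wall normal. I carry on along the arc.

Call:
arm_command(targets="0.002 0 0.0038 0; 0.004 -0.001 0.0073 0; 0.006 -0.0015 0.0108 0; 0.0085 -0.002 0.0141 0; 0.011 -0.0026 0.0173 0; 0.0137 -0.0033 0.0203 0; 0.0165 -0.004 0.0232 0; 0.0193 -0.0047 0.026 0; 0.0225 -0.0054 0.0286 0; 0.0256 -0.0062 0.031 0")

```text
clock: 16.8
tool_pos: [0.4826, -0.1877, 0.088]
tcp_rot: [3.141, -0.002, 2.908]
force: [-12.6, 5.2, 17.7]
finger_gap: 0.497
grip_force: 10.4
```

```bash
python3 - <<'E'
from h import *
b=arm.capture('scene')[160:240,240:320]; cv2.imwrite('pics/s7.png',b[...,::-1])
for n in('s3','s4','s5'):
    a=cv2.imread(f'pics/{n}.png')[160:240,240:320,::-1].astype(float); print(n,np.abs(a-b).mean().round(2))
w=arm.capture('wrist'); cv2.imwrite('pics/w7.png',w[...,::-1])
print(w[100:380:8,275].mean(1).astype(int).tolist())
g=b.mean(2).astype(int)
for r in range(20,66,3): print(r,g[r,20:66:2].tolist())
E
```

```text
s3 27.59
s4 10.24
s5 24.01
[192, 192, 113, 113, 112, 110, 113, 111, 115, 112, 112, 112, 111, 112, 110, 113, 110, 113, 111, 111, 112, 113, 111, 117, 120, 125, 123, 125, 183, 156, 155, 154, 154, 18, 18]
20 [232, 232, 220, 107, 20, 9, 19, 24, 37, 148, 167, 170, 174, 172, 170, 171, 173, 171, 171, 174, 172, 172, 171]
23 [230, 230, 227, 139, 44, 18, 18, 18, 24, 93, 116, 149, 169, 171, 169, 171, 171, 172, 170, 172, 171, 172, 171]
26 [229, 229, 230, 228, 177, 52, 19, 25, 75, 136, 106, 106, 141, 167, 169, 169, 170, 171, 170, 170, 170, 169, 172]
29 [220, 219, 220, 220, 179, 60, 15, 45, 124, 170, 152, 95, 96, 119, 159, 168, 168, 169, 171, 170, 169, 170, 167]
32 [219, 220, 221, 220, 196, 84, 58, 82, 141, 219, 212, 129, 104, 164, 211, 181, 168, 169, 169, 168, 168, 170, 168]
35 [219, 208, 201, 207, 217, 219, 221, 212, 175, 157, 124, 122, 168, 222, 231, 207, 172, 169, 170, 171, 169, 169, 169]
38 [150, 114, 112, 116, 162, 190, 164, 148, 117, 100, 95, 99, 119, 171, 223, 231, 188, 168, 168, 169, 169, 168, 167]
41 [113, 112, 111, 110, 110, 112, 111, 110, 110, 109, 104, 95, 96, 101, 140, 214, 220, 176, 
[... 270 characters left out ...]
 111, 111, 110, 111, 112, 112, 112, 111, 111, 111, 112, 112, 122, 134, 132, 160, 165, 168, 166, 167, 169]
53 [119, 122, 121, 113, 111, 109, 112, 126, 136, 142, 163, 171, 201, 213, 225, 230, 200, 155, 155, 152, 143, 125, 133]
56 [134, 133, 134, 123, 121, 127, 128, 168, 226, 229, 232, 232, 231, 231, 232, 232, 227, 200, 206, 213, 225, 229, 230]
59 [134, 134, 132, 131, 134, 131, 132, 173, 230, 232, 233, 233, 233, 232, 231, 232, 233, 233, 233, 233, 233, 232, 233]
62 [131, 133, 132, 133, 133, 131, 133, 185, 231, 232, 233, 234, 233, 232, 232, 233, 234, 234, 234, 233, 233, 234, 234]
65 [131, 130, 132, 134, 139, 162, 190, 212, 231, 233, 233, 233, 229, 191, 195, 228, 232, 234, 233, 232, 234, 233, 233]
```

The grip on the arc holds at about 1.0 rad, with 22 N along the wall normal. Next I finish the arc and sweep forward over the top.

Call:
arm_command(targets="0.0055 -0.001 0.0038 0; 0.011 -0.0026 0.007 0; 0.0167 -0.004 0.01 0; 0.0227 -0.0055 0.0125 0; 0.029 -0.007 0.0144 0; 0.039 -0.009 0.016 0; 0.055 -0.013 0.0165 0; 0.077 -0.018 0.016 0; 0.1 -0.024 0.016 0; 0.112 -0.026 0.018 0")

```text
clock: 17.9
tool_pos: [0.597, -0.2145, 0.1032]
tcp_rot: [-3.142, 0.001, 2.908]
force: [-1.3, 0.3, -0.3]
finger_gap: 0.499
grip_force: 0.0
```

```bash
python3 - <<'E'
from h import *
b=arm.capture('scene'); cv2.imwrite('pics/s8.png',b[...,::-1])
g=b.mean(2).astype(int)
for r in range(170,240,3): print(r,g[r,246:340:3].tolist())
E
```

```text
170 [234, 234, 232, 167, 225, 237, 237, 213, 230, 234, 234, 234, 233, 231, 232, 233, 234, 233, 108, 14, 18, 21, 29, 210, 234, 234, 232, 232, 235, 233, 234, 231]
173 [234, 234, 233, 161, 84, 178, 156, 95, 226, 233, 235, 233, 233, 232, 231, 232, 234, 233, 107, 21, 9, 19, 48, 225, 234, 234, 234, 233, 233, 233, 233, 223]
176 [234, 233, 234, 231, 214, 114, 152, 225, 233, 233, 233, 232, 232, 226, 225, 210, 207, 185, 161, 115, 20, 27, 110, 231, 233, 235, 234, 234, 234, 234, 231, 220]
179 [232, 233, 234, 234, 233, 230, 232, 233, 234, 234, 234, 222, 179, 174, 170, 170, 170, 174, 174, 135, 26, 53, 170, 228, 233, 234, 235, 234, 235, 234, 234, 183]
182 [234, 233, 233, 234, 232, 231, 233, 233, 233, 232, 234, 226, 149, 157, 157, 157, 157, 159, 163, 133, 35, 77, 170, 201, 233, 234, 234, 235, 234, 234, 232, 214]
185 [231, 230, 226, 224, 222, 224, 226, 224, 222, 221, 222, 221, 153, 155, 154, 157, 156, 153, 161, 196, 206, 223, 231, 185, 226, 234, 234, 233, 234, 233, 232, 233]
188 [223, 225, 223, 225, 225, 226, 230, 230, 231, 229, 227, 221, 203, 152, 154, 140, 130, 127, 141, 185, 230, 237, 238, 222, 19
[... 2103 characters left out ...]
235, 234, 234, 234, 233, 234, 234, 234, 234, 234]
230 [234, 234, 234, 230, 233, 227, 232, 233, 232, 234, 235, 234, 231, 105, 69, 223, 232, 234, 234, 234, 234, 234, 234, 234, 234, 235, 235, 234, 234, 230, 227, 234]
233 [232, 235, 233, 230, 230, 226, 233, 234, 233, 234, 235, 234, 224, 45, 20, 207, 232, 234, 234, 234, 234, 233, 233, 234, 233, 234, 234, 234, 233, 135, 114, 231]
236 [232, 234, 233, 222, 227, 231, 234, 234, 235, 233, 233, 234, 198, 88, 93, 207, 232, 232, 233, 234, 233, 232, 232, 233, 233, 235, 232, 231, 219, 59, 85, 229]
239 [232, 231, 232, 219, 218, 231, 234, 235, 234, 234, 235, 233, 181, 139, 138, 120, 232, 233, 234, 234, 182, 107, 116, 211, 233, 235, 234, 233, 197, 23, 49, 224]
```

A white closed face now lies on the board with a dark side wall below it, so the lid has flipped. I raise and draw back to check its position.

Call:
arm_command(targets="0 0 0.02 0; 0 0 0.04 0; -0.02 0.005 0.05 0; -0.05 0.012 0.05 0; -0.08 0.019 0.05 0; -0.11 0.026 0.05 0; -0.14 0.033 0.05 0; -0.17 0.04 0.05 0; -0.2 0.047 0.05 0; -0.22 0.052 0.05 0")

```text
clock: 18.95
tool_pos: [0.3738, -0.1616, 0.1531]
tcp_rot: [-3.141, 0.0, 2.908]
force: [0.6, 0.4, 0.5]
finger_gap: 0.498
grip_force: 0.0
```

```bash
python3 - <<'E'
from h import *
o=arm.observe(); print(o['tool_pos'],o['force'],o['clock'])
im=arm.capture('top')[...,::-1]; cv2.imwrite('pics/t9.png',im)
g=cv2.cvtColor(im,cv2.COLOR_BGR2GRAY); m=model('top')
roi=np.zeros_like(g); roi[140:195,210:286]=255
K,d,E=m; c=np.array([.6064,-.1881]); yaw=-.2363
ax=np.array([np.cos(yaw),np.sin(yaw)]); ay=np.array([-ax[1],ax[0]])
poly=ray([[209,178],[219,138],[286,153],[276,193]],m,.008)
P=np.array([[*(c+ax*x+ay*y),.008] for x,y in((-.055,-.095),(-.055,.095),(.055,.095),(.055,-.095))]); Q=(P-E[:3,3])@E[:3,:3]*[1,-1,-1]
pp=cv2.projectPoints(Q,np.zeros(3),np.zeros(3),K,d)[0].reshape(-1,2); msk=np.zeros_like(g); cv2.fillPoly(msk,[pp.round().astype(int)],255)
b=((g>188)&(msk>0)).astype(np.uint8)
cn=max(cv2.findContours(b,0,1)[0],key=cv2.contourArea); r=cv2.minAreaRect(cn); box=ray(cv2.boxPoints(r),m,.029)
L=box[:,:2]-c; print(cv2.contourArea(cn),r,np.c_[L@ax,L@ay].round(4).tolist(),L.mean(0)@ax,L.mean(0)@ay)
print([np.linalg.norm(box[i]-box[i-1]).round(4) for i in range(4)])
x0=cv2.imread('pics/top0.png',0).astype(int); print('bystander diffs',[(n,np.abs(x0[v-12:v+12,u-12:u+12]-g[v-12:v+12,u-12:u+12]).mean().round(1)) for n,u,v in(('cg',188,191),('marker',300,250),('blue',316,222),('can',336,205),('red',344,182))])
E
```

```text
[ 0.37383657 -0.16163514  0.15313601] [0.61393742 0.39310695 0.48709068] 18.95
750.5 ((256.7377014160156, 166.11476135253906), (28.400876998901367, 28.28635597229004), 13.240520477294922) [[-0.0412, 0.0133], [0.0417, 0.0139], [0.0418, -0.0689], [-0.0411, -0.0691]] 0.0003230024410077619 -0.027701044076522605
[np.float64(0.0825), np.float64(0.0829), np.float64(0.0828), np.float64(0.0829)]
bystander diffs [('cg', np.float64(2.4)), ('marker', np.float64(2.5)), ('blue', np.float64(2.2)), ('can', np.float64(2.2)), ('red', np.float64(2.3))]
```

The lid's centre is at board-frame (0.000, -0.028). It is square and inside the board, the bystanders have not moved, and the arm is clear.

```bash
python3 -c "
from cell import arm
print(arm.hand_in())"
```

```text
the job is handed in; nothing more can be done
None
```

I handed in the job at about 19 s: by camera the lid lies hollow side down on the board, centred 28 mm to the right of the board's middle, with the bystanders unmoved. The first tip-up fell back, the second flipped it, and no verdict came back.

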